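# Set up the marking-out board

## Task

Set up the plywood marking-out board for tracing. Put the notched die lengthwise in the middle of the outlined place on the near side of the oval die, the small link die likewise in the outlined place on the near side of the light grey trapezoid die, and lay the scriber lengthwise in the narrow outline between the two. Then stand the knobbed weight upright on top of the notched die, over its middle, to hold it down, leaving the oval and trapezoid dies where they lie.

Things in the scene. Friction and masses are not known exactly. Their poses are not given: they have to be found in the camera images.
- marking_board: Fixed plywood board 300 (x) x 230 (y) x 28 mm high. Origin: centre of its underside; x away from the robot, y left. Flat dark outlines on it, lengthwise along x: two far ones at x = +72, y = +70 and -70 mm hold the oval and the trapezoid die (either way round); two empty near ones, 132 x 60 mm, at x = -73, y = +70 and -70 mm; between these a narrow one, 150 x 26 mm, at x = -73, y = 0
- oval_die: Dark grey steel cutting die, oval outline, 105 (x) x 66 (y) x 30 mm high, loose in the left or right far outline of the board, axes parallel to the board's. Origin: centre of its underside. The empty outline on its near side is centred 145 mm from it along the board's -x. Must stay where it is
- trap_die: Light grey steel cutting die, trapezoid outline, 90 (x) x 62 (y) x 30 mm high, loose in the other far outline of the board, axes parallel to the board's. Origin: centre of its underside. The empty outline on its near side is centred 145 mm from it along the board's -x. Must stay where it is
- notched_die: Dark grey steel cutting die, 120 (x) x 48 (y) x 30 mm high, rounded rectangle with a notch bent into both long sides near the middle; 0.2 kg, loose beside the board. Open frame; the weight rests on its upper rim. Origin: centre of its underside, z up. Flat parallel sides, 48 mm apart over their outsides, from x = -50 to -20 mm: grip there, closing along y, at x = -33 mm
- link_die: Small dark grey steel cutting die, 75 (x) x 34 (y) x 30 mm high, straight sides, rounded ends; 0.15 kg, loose beside the board. Origin: centre of its underside, z up. Grip it across its sides (closing along its y) at the origin
- weight: Steel weight: dark block 50 (x) x 62 (y) x 22 mm high with a turned wooden knob, 20 mm across, on the middle of its top, 48 mm high in all; about 0.6 kg, loose beside the board. Origin: centre of its underside, z up. Take it by the knob, 35 to 46 mm above the origin. It may be turned any way on the notched die
- the_scriber: Slim scriber, brass-yellow handle and thin steel point, 140 mm long (y), 13 mm across, 0.06 kg, loose beside the board (the awl near the robot has a fat orange-brown handle). Origin: middle of its length, on its underside, z up; handle y = -20 to +70 mm, point at y = -70 mm. Grip the handle across (closing along x) at y = +20 mm. Its point may face either way at the end
Not all that is in view belongs to the job. Of the things that look like the weight, the largest one is meant.

How it is judged (in metres and radians):
At the end, for the whole second after the job is handed in: Both dies lie flat in their outlines next to the right far die (within 14 mm, 0.2 rad); scriber in the narrow outline (12 mm sideways, 20 mm lengthwise, 0.17 rad); weight upright on the notched die (14 mm from its middle); oval and trapezoid dies moved under 15 mm; all at rest (x of notched_die in the frame of oval_die between -0.16 and -0.13 m and y of notched_die in the frame of oval_die between -0.014 and 0.014 m and z of notched_die in the frame of marking_board between 0.024 and 0.034 m and angle between the x axis of each of notched_die, link_die and the x axis of marking_board, either way round below 0.2 rad and angle between each of notched_die, link_die, weight's own z axis and vertical below 0.1 rad and x of link_die in the frame of trap_die between -0.16 and -0.13 m and y of link_die in the frame of trap_die between -0.014 and 0.014 m and z of link_die in the frame of marking_board between 0.024 and 0.034 m and y of the_scriber in the frame of marking_board between -0.012 and 0.012 m and x of the_scriber in the frame of marking_board between -0.093 and -0.053 m and z of the_scriber in the frame of marking_board between 0.023 and 0.036 m and angle between the y axis of the_scriber and the x axis of marking_board, either way round below 0.17 rad and horizontal distance between weight and notched_die below 0.014 m and z of weight in the frame of notched_die between 0.025 and 0.035 m and linear speed of each of notched_die, link_die, the_scriber, weight below 0.02 m/s and distance of each of oval_die, trap_die from where it was at the start of the episode below 0.015 m); the robot touches nothing.
It fails at once if the oval or the trapezoid die is shoved 30 mm or more out of its place (distance of any of oval_die, trap_die from where it was at the start of the episode above 0.03 m).
It also fails if it takes over 112 s, if anything falls off the work surface, if the arm or the gripper's body presses on something with over 40 N, if the wrist force passes 120 N, or if a joint passes its speed limit or range.

## Robot

A 6-joint arm with a two-finger parallel gripper is mounted at the origin on a cart in front of the work surface, level with it; the furniture and walls round the work are solid. World frame = base frame: x ahead of the robot, y to its left, z up, the work surface at z = 0. Lengths are in mm, angles in rad, forces in N, time in s.
With the tool pointing down it reaches from about 275 to 750 mm from the base axis. Payload 10.2 kg.
Tool frame: the origin (TCP) lies midway between the tips of the shut fingers; the grasp point (between the pads) lies 19 mm behind it; z points along the fingers, y is the line along which they close (so a half turn about z gives the same grasp; the last joint's range is limited). The gripper opens to 85 mm and grips with 20 to 120 N. Pads are 22 mm wide; open, the fingers measure 114 mm over their backs; the gripper's body (76 mm by 85 mm) begins 54 mm behind the grasp point. The pads swing forward as they close: fully open they stand 13 mm farther back than shut.
Start: joints at [0.893, 0.313, 1.498, -0, 1.331, -0.223], TCP at [230.636, 471.633, 231.294] pointing down, gripper open.
Joint ranges: [-2.94, 2.94], [-0.97, 2.17], [0.19, 2.56], [-1.23, 4.37], [0.02, 3.11], [-2.88, 2.88]. Speed limits (rad/s): [2.39, 2.39, 3.01, 3.14, 3.14, 3.14].

## Interface

Orientations are given as a unit quaternion [w, x, y, z].
In Python, from rig import ctrl gives the robot as it stands.
- The arm moves only by the tool send_rows, never from a script. Its argument "targets" is a list of rows, each a list of 7 numbers: the closure, from -1 (fully open) to 1 (shut), so that 0 is half open, then the shift along the tool's x, y, z in m, then the turn, a rotation vector about the tool's x, y, z in rad. In form: [[claw, dx, dy, dz, ax, ay, az], ...]. A call has exactly 10 rows; each row shifts and turns the commanded pose from where the row before left it, along the tool's axes as they then stand; what a row does not reach is not made up. A row lasts 1/8 s, in which the tool goes at most 62.5 mm and 10.7 degrees, less where a joint would pass 70% of its speed; a pose out of reach is approached as far as the arm can. A call with a gripper value outside its range is refused whole. The fingers move at their own pace and stop on an object; "squeeze" is the grip in N (left out, the last holds). Time passes only in rows, so rows that do not move let the fingers close, or fill a call up. It gives the time, the measured TCP pose, the force, the opening and the grip force at its end, in the units of the state.
- ctrl.sense(): the state, without advancing time (a new reading comes with each control period).
- ctrl.capture(name): name is "scene" or "top"; returns a dict with "img" (420x560x3 uint8, red, green, blue), "camera_matrix" (3x3 intrinsics, pixels), "R" (3x3) and "t" (3): a world point X has camera coordinates R X + t. Camera axes: x right, y down, z forward; pixel columns grow to the right and rows downward; lengths in mm; the calibration is good to about 2 mm. A picture is of the moment at which its call begins. There is no depth.
- ctrl.finish_job(): hands the job in; it is judged then, once.
Trained networks look in a picture, given as the dict that the camera call returned (one of the last four; its "shot" number tells which), for a name from the list of things; names that differ only in an ending like _2 or _b are one class to them, and where a whole thing is asked for, a point or a joint stands for the part that bears it (a point fixed in the world has none). Each returns a list of dicts, best first, with "score" (0 to 1); they miss things now and then, are a little off and sometimes report something else, mostly with a low value. They report only what shows in the picture. A call takes as long as a camera call. They do not tell look-alikes from the thing itself.
- ctrl.boxes_of(query, picture): "extent" ([left, top, width, height] in pixels, round what is visible of it).
- ctrl.landmark_of(query, picture): "point" ([column, row] in pixels: a listed point, or the origin of a listed thing).
The state is a dict: "time_s": time; "joints": joint angles; "dq": joint speeds; "tau": joint torques, N m; "eef_pos": TCP position; "ee_rot": TCP orientation; "force": force on the tool from outside, world axes, zero at the start; "wrist_torque": the same for the moment, N m; "grip_width": opening from 0.0 (shut) to 1.0 (fully open); "grip_force": force on a finger pad.
Only numpy, scipy, OpenCV 4.12 (cv2) and the standard library are available. Lean on these libraries where they do the work, as an engineer would, in place of code of your own. Each camera call takes 0.05 s, during which the arm holds its last target. There are 200 camera calls.

## Working session

There is one attempt and no reset: what is moved stays moved. The work goes in short steps, Python scripts to look and compute and a tool call to move; the robot and the scene stay as the last step left them, time stands still between calls to the robot, and variables do not carry over. Pictures are saved under pics/ and viewed, at most 15 in all, crops included, and the job is handed in when it is done.

Besides the shell and the picture viewer there is one more tool, called after ">>>" as name([rows], argument=value, ...), one row to a line, values as JSON. send_rows: Moves the arm, as the interface text tells. Its arguments: {"type":"object","properties":{"targets":{"type":"array"},"squeeze":{"type":"number"}},"required":["targets"]}

```bash
mkdir -p pics; ls; python3 - <<'E'
from rig import ctrl
import cv2,pickle
s=ctrl.sense();print(s)
for n in ("top","scene"):
    p=ctrl.capture(n);cv2.imwrite(f"pics/{n}0.png",cv2.resize(p["img"][:,:,::-1],(800,600),interpolation=cv2.INTER_CUBIC))
    pickle.dump(p,open(f"{n}0.pkl","wb"))
    print(n,p["camera_matrix"].tolist(),p["R"].tolist(),p["t"].tolist() if hasattr(p["t"],"tolist") else p["t"])
    for q in ["marking_board","oval_die","trap_die","notched_die","link_die","weight","the_scriber"]:
        print(q,[(round(d["score"],2),[round(float(v)) for v in d["point"]]) for d in ctrl.landmark_of(q,p)][:4],[(round(d["score"],2),[round(float(v)) for v in d["extent"]]) for d in ctrl.boxes_of(q,p)][:4])
E
```

```text
pics
{'time_s': 0.0, 'joints': array([ 8.92630712e-01,  3.13423008e-01,  1.49847841e+00, -1.49147112e-05,
        1.33100513e+00, -2.23420828e-01]), 'dq': array([-3.64303521e-04,  6.23343480e-04,  2.17657673e-03, -1.53008362e-03,
       -7.77448185e-04, -7.44409160e-05]), 'tau': array([-4.89260201e-04, -4.12271440e+01, -2.59747106e+01, -2.30130063e-04,
        4.17079747e-03,  3.97808583e-05]), 'eef_pos': array([230.44427931, 471.41410135, 230.73333766]), 'ee_rot': array([-2.79697430e-04,  2.25416548e-01,  9.74262258e-01, -5.94471134e-04]), 'force': array([0.21484832, 0.22965407, 0.23328212]), 'wrist_torque': array([0.01441698, 0.01029422, 0.00584636]), 'grip_force': 0.0, 'grip_width': 1.00343775692297}
top [[501.2729077555319, 0.0, 282.83525705517127], [0.0, 501.2729077555319, 208.72245945882435], [0.0, 0.0, 1.0]] [[-0.016390916824263812, -0.9997606037005468, 0.014493899888517486], [-0.9931707872847976, 0.01460478056597638, -0.11575183656735012], [0.11551244577860394, -0.01629219668853716, -0.9931724116170904]] [30.389775190803245, 524.0049305012056, 1053.5776560843813]
marking_boar
[... 710 characters left out ...]
, -0.017428580147547574], [-0.2753522878878643, 0.5612217411924972, -0.7805198746782688], [0.3686926436489383, -0.6881720458525592, -0.6248879658196821]] [465.8130632909927, 147.35463052187478, 1035.8385340541263]
marking_board [(0.81, [250, 216]), (0.58, [234, 184]), (0.25, [208, 210])] [(0.64, [179, 175, 97, 78]), (0.56, [190, 198, 40, 25])]
oval_die [(0.72, [232, 184])] [(0.61, [218, 167, 35, 22])]
trap_die [(0.77, [210, 210])] [(0.92, [193, 196, 35, 28])]
notched_die [(0.46, [182, 280])] []
link_die [(0.65, [178, 280]), (0.39, [253, 214])] [(0.59, [165, 266, 33, 24]), (0.3, [216, 170, 42, 20])]
weight [] []
the_scriber [(0.68, [251, 214]), (0.58, [235, 306])] [(0.59, [218, 291, 27, 38])]
```

```bash
python3 - <<'E'
import cv2,pickle
p=pickle.load(open("top0.pkl","rb"));i=p["img"][:,:,::-1]
cv2.imwrite("pics/l.png",cv2.resize(i[110:310,100:345],None,fx=3,fy=3,interpolation=cv2.INTER_CUBIC))
cv2.imwrite("pics/r.png",cv2.resize(i[130:330,345:445],None,fx=3,fy=3,interpolation=cv2.INTER_CUBIC))
E
```

```text
(no output)
```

View pics/top0.png

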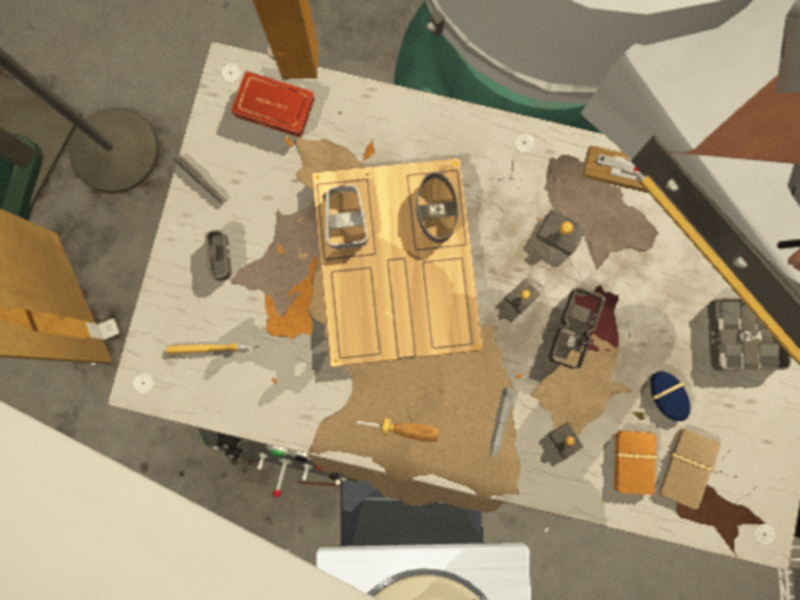

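View pics/scene0.png

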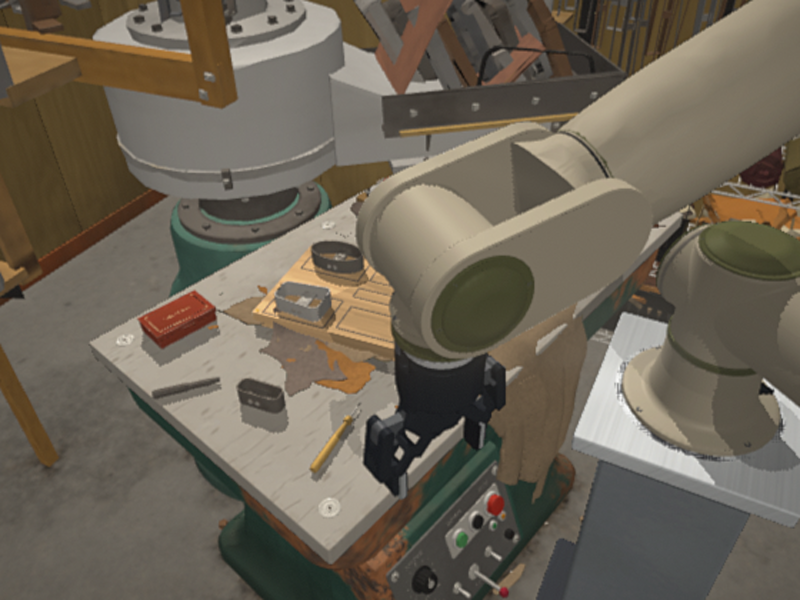

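View pics/l.png

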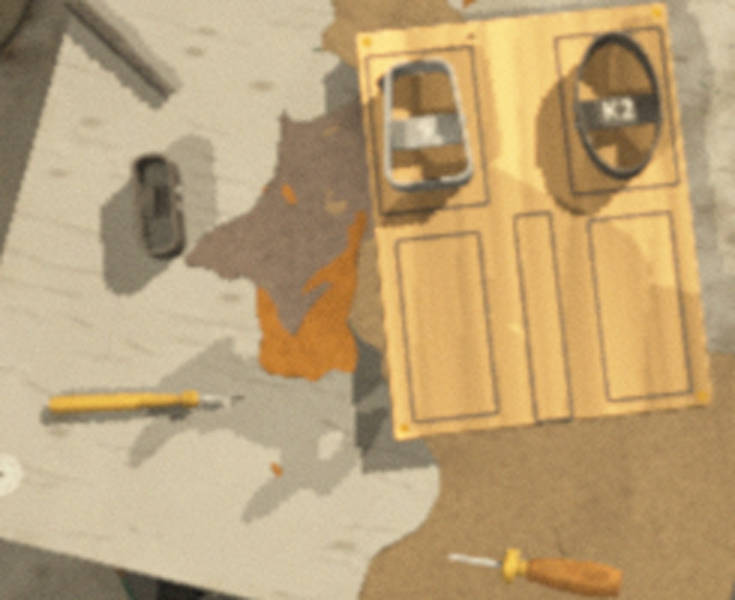

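View pics/r.png

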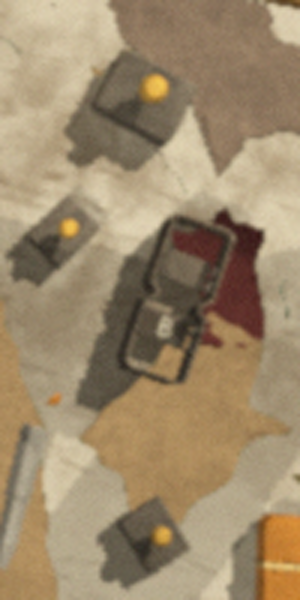

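```bash
cat > h.py <<'E'
import numpy as np,pickle
def w(p,px,z):
    K,R,t=[np.array(p[k],float) for k in("camera_matrix","R","t")]
    px=np.atleast_2d(np.array(px,float))
    d=(R.T@np.linalg.inv(K)@np.c_[px,np.ones(len(px))].T).T
    C=-R.T@t
    return C+d*((z-C[2])/d[:,2])[:,None]
def proj(p,X):
    K,R,t=[np.array(p[k],float) for k in("camera_matrix","R","t")]
    q=(K@(R@np.atleast_2d(X).T+t[:,None])).T
    return q[:,:2]/q[:,2:]
E
python3 - <<'E'
from h import *
import cv2
np.set_printoptions(precision=1,suppress=True)
p=pickle.load(open("top0.pkl","rb"))
print("cam",-p["R"].T@p["t"])
L=lambda a:np.array(a)/3+[100-.33,110-.33]
Rr=lambda a:np.array(a)/3+[345-.33,130-.33]
def rect(n,px,z):
    X=w(p,px,z)[:,:2]; c=X.mean(0); e=np.roll(X,-1,0)-X
    print(n,c,"sides",np.linalg.norm(e,axis=1),"ang",np.degrees(np.arctan2(e[:,1],e[:,0])));return c
rect("board",L([(357,33),(663,4),(711,405),(396,440)]),28)
rect("outlN",L([(587,219),(669,210),(692,397),(607,402)]),28)
rect("outlL",L([(396,240),(479,232),(497,411),(414,421)]),28)
rect("outlS",L([(515,217),(550,213),(571,418),(535,422)]),28)
rect("notch",Rr([(168,216),(237,233),(187,384),(121,366)]),30)
rect("link",L([(134,157),(176,155),(185,253),(150,258)]),30)
rect("weight",Rr([(125,48),(192,82),(165,145),(92,102)]),22)
print("knob",w(p,Rr([154,87]),46))
rect("w2",Rr([(80,195),(103,210),(55,265),(22,240)]),15)
print("scr",w(p,L([(48,404),(198,397),(242,400)]),6))
print("oval",w(p,L([(618,106)]),58),"trap",w(p,L([(427,124)]),58))
for n,px,z in[("notch",(403,229),0),("link",(154,176),0),("weight",(391,163),0),("oval",(304,149),28),("trap",(240,154),28),("board",(278,186),0),("scr",(149,243),0)]:print(n,w(p,[px],z)[0])
E
```

```text
cam [ 399.2   39.9 1106.6]
board [583.3  34.1] sides [226.8 297.9 226.7 299.9] ang [ -85.1 -174.8   95.4    5.2]
outlN [517.  -42.1] sides [ 60.1 136.8  61.2 133.6] ang [ -84.5 -174.5   92.5    5.1]
outlL [505.3  96.7] sides [ 60.3 130.3  59.7 131.5] ang [ -85.2 -175.    96.     5.3]
outlS [510.6  27.4] sides [ 25.6 149.4  25.9 149.2] ang [ -84.2 -175.2   95.4    4.7]
notch [ 475.6 -239. ] sides [ 51.3 115.8  48.8 114.4] ang [-104.8  159.1   73.8  -19.7]
link [595.3 301.9] sides [30.4 72.4 25.3 75.3] ang [ -88.  -174.2   97.5    9.7]
weight [ 627.9 -222. ] sides [55.2 51.8 61.9 47.9] ang [-118.4  154.8   58.   -32.8]
knob [[ 627.9 -224.    46. ]]
w2 [ 530.7 -161.8] sides [20.1 54.3 30.1 54.6] ang [-124.5  137.4   51.5  -53.3]
scr [[454.4 387.9   6. ]
 [457.8 279.2   6. ]
 [455.1 247.2   6. ]]
oval [[657.7 -28.4  58. ]] trap [[646.4 107.7  58. ]]
notch [ 478.7 -244.3    0. ]
link [605.7 308.    0. ]
weight [ 628.1 -223.7    0. ]
oval [656.2 -26.5  28. ]
trap [646.8 114.1  28. ]
board [579.2  31.7   0. ]
scr [456.5 317.    0. ]
```

```bash
python3 - <<'E'
from h import *
np.set_printoptions(precision=0,suppress=True)
a=pickle.load(open("top0.pkl","rb"));b=pickle.load(open("scene0.pkl","rb"))
print("scene cam",-b["R"].T@b["t"])
def tri(u,v):
    A=[];B=[]
    for p,q in((a,u),(b,v)):
        q=np.array(q)*.7
        C=-p["R"].T@p["t"];d=p["R"].T@np.linalg.inv(p["camera_matrix"])@[*q,1];d/=np.linalg.norm(d)
        M=np.eye(3)-np.outer(d,d);A.append(M);B.append(M@C)
    X=np.linalg.solve(sum(A),sum(B));return X,[np.linalg.norm(M@X-c) for M,c in zip(A,B)]
for n,u,v in[("strip end",(640,178),(398,133)),("strip end other",(652,138),(385,97)),("panel corner",(585,118),(330,58)),("white lower",(632,152),(335,135)),("lamp board?",(600,165),(365,195))]:print(n,*tri(u,v))
E
```

```text
scene cam [ 72. 844. 770.]
strip end [ 664. -293.  179.] [np.float64(0.1850197575442737), np.float64(0.185019757544284)]
strip end other [ 691. -285.  253.] [np.float64(3.026455205243795), np.float64(3.0264552052437588)]
panel corner [ 700. -161.  363.] [np.float64(23.350137556180083), np.float64(23.35013755618019)]
white lower [ 745. -267.  167.] [np.float64(45.814528189838015), np.float64(45.81452818983789)]
lamp board? [ 737. -286.   20.] [np.float64(6.455056821780508), np.float64(6.45505682178078)]
```

```bash
python3 - <<'E'
from h import *
np.set_printoptions(precision=0,suppress=True)
b=pickle.load(open("scene0.pkl","rb"))
for o in(0,40,60,80,100):
  for z in(400,440,480):
    X=np.array([230.5-.898*o,471.4+.439*o,z]);print(o,z,proj(b,X)[0]/.7,"r60px",674*60/(b["R"]@X+b["t"])[2])
E
```

```text
0 400 [440. 345.] r60px 74.00322112422438
0 440 [441. 307.] r60px 77.55042209823195
0 480 [443. 265.] r60px 81.45480006643174
40 400 [473. 373.] r60px 77.59986030125069
40 440 [476. 334.] r60px 81.50934339627969
40 480 [480. 291.] r60px 85.83364477965983
60 400 [491. 388.] r60px 79.53254556052778
60 440 [495. 349.] r60px 83.64435047686514
60 480 [499. 305.] r60px 88.20449200526991
80 400 [510. 403.] r60px 81.56395982110179
80 440 [515. 364.] r60px 85.89421219298468
80 480 [520. 320.] r60px 90.71003197380041
100 400 [529. 420.] r60px 83.7018665632395
100 440 [536. 380.] r60px 88.26845279073932
100 480 [543. 336.] r60px 93.36207853044444
```

```bash
python3 - <<'E'
import cv2,pickle,numpy as np
p=pickle.load(open("top0.pkl","rb"));i=p["img"][:,:,::-1]
c=lambda x,y,w,h:cv2.resize(i[y:y+h,x:x+w],None,fx=8,fy=8,interpolation=cv2.INTER_LANCZOS4)
cv2.imwrite("pics/c.png",np.hstack([c(133,152,36,72),c(378,195,48,72)]))
E
```

```text
(no output)
```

View pics/c.png

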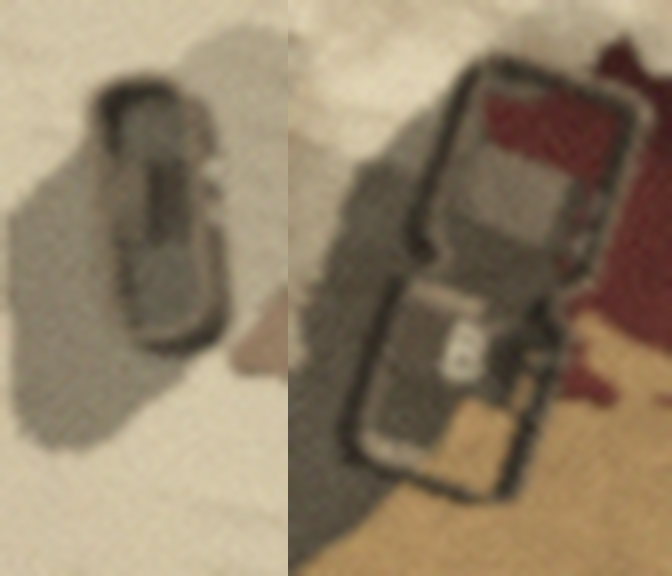

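```bash
cat >> h.py <<'E'
from scipy.spatial.transform import Rotation as Ro
def Rd(psi,tilt=0,tdir=0):
    "tool down, tool y at world angle psi(rad); tilt leans the back of the tool towards tdir"
    y=np.array([np.cos(psi),np.sin(psi),0]);z=np.array([0,0,-1.]);M=np.c_[np.cross(y,z),y,z]
    ax=np.cross([0,0,1.],[np.cos(tdir),np.sin(tdir),0])
    return Ro.from_rotvec(ax*tilt)*Ro.from_matrix(M)
def plan(wps,st=None):
    "wps: (pos, Rot, claw, nrows); prints rows"
    from rig import ctrl
    s=st or ctrl.sense();q=s["ee_rot"];P=np.array(s["eef_pos"],float);R=Ro.from_quat(np.r_[q[1:],q[0]])
    out=[]
    for pos,T,claw,n in wps:
        pos=P if pos is None else np.array(pos,float);T=R if T is None else T
        P0,rv=P.copy(),(R.inv()*T).as_rotvec();R0=R
        for k in range(1,n+1):
            G=R0*Ro.from_rotvec(rv*k/n);d=np.round(R.inv().apply(P0+(pos-P0)*k/n-P)/1000,3);a=np.round((R.inv()*G).as_rotvec(),3)
            if np.linalg.norm(d)>.0625 or np.linalg.norm(a)>.186:print("!! big",d,a)
            out.append([claw,*(d+0.).tolist(),*(a+0.).tolist()]);P=P+R.apply(d*1000);R=R*Ro.from_rotvec(a)
    print(len(out))
    for i in range(0,len(out),10):print(str(out[i:i+10]).replace(" ","").replace(".0,",",").replace(".0]","]"))
    print("end",P.round(1),R.as_matrix()[:,1].round(3),R.as_matrix()[:,2].round(3))
E
python3 - <<'E'
from h import *
np.set_printoptions(precision=1,suppress=True)
p=pickle.load(open("top0.pkl","rb"))
def f(n,off,px,z):
    X=w(p,np.array(px)/8+np.array(off)-.44,z)[:,:2];e=np.roll(X,-1,0)-X
    print(n,X.mean(0),np.linalg.norm(e,axis=1),np.degrees(np.arctan2(e[:,1],e[:,0])));return X.mean(0)
f("notch",(378,195),[(187,55),(364,100),(227,500),(57,455)],30)
c=f("link",(133,152),[(83,75),(203,75),(235,345),(115,345)],30)
psi=np.radians(98)
plan([((c[0],c[1],120),Rd(psi),-1,8),((c[0],c[1],40),Rd(psi),-1,2),((c[0],c[1],5),Rd(psi),-1,2),(None,None,1,4),((c[0],c[1],120),Rd(psi),1,4)])
E
```

```text
notch [ 476.3 -238.1] [ 49.4 115.4  47.  114.8] [-105.3  158.6   74.3  -20.3]
link [596.3 304.1] [32.6 75.  32.3 75. ] [ -90.8 -172.7   89.2    7.5]
20
[[-1,-0.05,0.001,0.014,0,0,-0.074],[-1,-0.05,-0.002,0.014,0,0,-0.075],[-1,-0.05,-0.006,0.014,0,0,-0.074],[-1,-0.05,-0.01,0.014,0,0,-0.074],[-1,-0.048,-0.014,0.014,0,0,-0.074],[-1,-0.047,-0.017,0.013,0,0,-0.075],[-1,-0.046,-0.02,0.014,0,0,-0.074],[-1,-0.044,-0.024,0.014,0,0,-0.074],[-1,0,0,0.04,0,0,0],[-1,0,0,0.04,0,0,0]]
[[-1,0,0,0.018,0,0,0],[-1,0,0,0.017,0,0,0],[1,0,0,0,0,0,0],[1,0,0,0,0,0,0],[1,0,0,0,0,0,0],[1,0,0,0,0,0,0],[1,0,0,-0.029,0,0,0],[1,0,0,-0.028,0,0,0],[1,0,0,-0.029,0,0,0],[1,0,0,-0.029,0,0,0]]
end [595.8 304.4 120.3] [-0.1  1.   0. ] [ 0.  0. -1.]
```

Look-alikes (top image, 560x420 px): weight = (391,163), the largest block (about 50x60 mm), versus the smaller (364,207) and (397,306). The scriber is the slim yellow one at (149,243); the fat orange awl is near the robot at about (290,300). The link die is at (153,178), and the notched die with its B plate at (403,229). First I fetch the link die.

>>> send_rows([
  [-1,-0.05,0.001,0.014,0,0,-0.074],
  [-1,-0.05,-0.002,0.014,0,0,-0.075],
  [-1,-0.05,-0.006,0.014,0,0,-0.074],
  [-1,-0.05,-0.01,0.014,0,0,-0.074],
  [-1,-0.048,-0.014,0.014,0,0,-0.074],
  [-1,-0.047,-0.017,0.013,0,0,-0.075],
  [-1,-0.046,-0.02,0.014,0,0,-0.074],
  [-1,-0.044,-0.024,0.014,0,0,-0.074],
  [-1,0,0,0.04,0,0,0],
  [-1,0,0,0.04,0,0,0],
], squeeze=50)

```text
time_s: 2.75
eef_pos: [596.2, 303.9, 38.9]
ee_rot: [0.0, -0.069, 0.998, 0.0]
force: [0.6, -0.1, 0.2]
grip_width: 1.0
grip_force: 0.0
```

```bash
python3 - <<'E'
from h import *;from rig import ctrl
import cv2
s=ctrl.sense();print(s["time_s"],s["eef_pos"],s["force"])
p=ctrl.capture("scene");cv2.imwrite("pics/s1.png",cv2.resize(p["img"][180:330,100:300,::-1],(800,600),interpolation=cv2.INTER_CUBIC))
E
```

```text
2.75 [596.22912717 303.90816955  38.90614327] [ 0.60176413 -0.08746492  0.24378362]
```

View pics/s1.png

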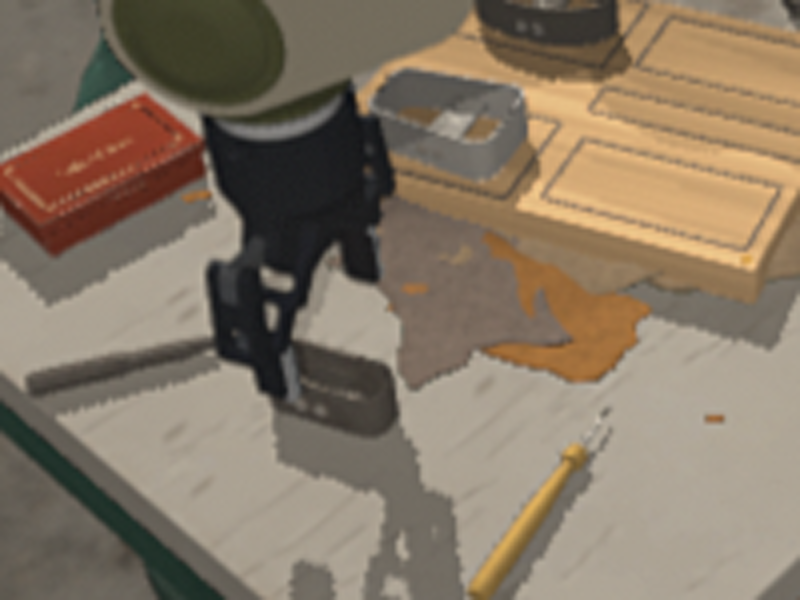

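```bash
python3 - <<'E'
from h import *
b=pickle.load(open("scene0.pkl","rb"));a=pickle.load(open("top0.pkl","rb"))
for X in[(596,304,30),(596,304,0),(558,299,0),(634,309,0),(596,304,52)]:q=proj(b,np.array(X,float))[0];print(X,q,(q-[100,180])*4)
for q in [(335,375)]: print(w(b,np.array(q)/4+[100,180],28))
E
```

```text
(596, 304, 30) [182.18786802 270.09336829] [328.75147209 360.37347315]
(596, 304, 0) [184.09989837 279.58419154] [336.3995935  398.33676616]
(558, 299, 0) [199.58939591 283.78249909] [398.35758365 415.12999637]
(634, 309, 0) [168.92019123 275.46985026] [275.68076492 381.87940103]
(596, 304, 52) [180.74077432 262.91037011] [322.96309729 331.64148045]
[[587.8226403  309.97816437  28.        ]]
```

>>> send_rows([
  [-1,0.003,0,0.017,0,0,0],
  [-1,0,0,0.017,0,0,0],
  [1,0,0,0,0,0,0],
  [1,0,0,0,0,0,0],
  [1,0,0,0,0,0,0],
  [1,0,0,0,0,0,0],
  [1,0,0,0,0,0,0],
  [1,0,0,0,0,0,0],
  [1,0,0,-0.03,0,0,0],
  [1,0,0,-0.06,0,0,0],
])

```text
time_s: 4.05
eef_pos: [591.3, 303.4, 94.6]
ee_rot: [-0.003, -0.069, 0.998, -0.001]
force: [0.6, -0.3, -0.8]
grip_width: 0.338
grip_force: 49.6
```

```bash
python3 - <<'E'
from h import *;from rig import ctrl
s=ctrl.sense();print(s["eef_pos"],s["grip_width"],s["grip_force"])
p=ctrl.capture("top")
print(ctrl.landmark_of("link_die",p)[:2],ctrl.boxes_of("link_die",p)[:2])
psi=np.radians(95.1);c=(504.6,97.2)
plan([((*c,120),Rd(psi),1,6),((*c,50),Rd(psi),1,2),((*c,34),Rd(psi),1,2)])
E
```

```text
[591.34193423 303.3995911   94.59035404] 0.3381691464203921 49.60634941875469
[] []
10
[[1,0.02,-0.032,-0.004,0,0.001,0.008],[1,0.019,-0.032,-0.003,0,0.001,0.009],[1,0.019,-0.033,-0.004,0.001,0.001,0.008],[1,0.019,-0.032,-0.003,0,0.001,0.008],[1,0.018,-0.033,-0.004,0,0.001,0.009],[1,0.018,-0.033,-0.003,0,0.001,0.008],[1,0,0,0.035,0,0,0],[1,0,0,0.035,0,0,0],[1,0,0,0.008,0,0,0],[1,0,0,0.008,0,0,0]]
end [504.9  97.4  34. ] [-0.089  0.996  0.   ] [-0.  0. -1.]
```

>>> send_rows([
  [1,0.02,-0.032,-0.005,0,0,0.008],
  [1,0.019,-0.032,-0.004,0,0,0.009],
  [1,0.019,-0.033,-0.004,0,0,0.008],
  [1,0.019,-0.032,-0.004,0,0,0.008],
  [1,0.018,-0.033,-0.004,0,0,0.009],
  [1,0.018,-0.033,-0.004,0,0,0.008],
  [1,0,0,0.03,0,0,0],
  [1,0,0,0.03,0,0,0],
  [1,0,0,0,0,0,0],
  [1,0,0,0,0,0,0],
])

```text
time_s: 5.45
eef_pos: [503.8, 97.0, 61.7]
ee_rot: [0.0, -0.045, 0.999, -0.0]
force: [0.8, 0.4, -1.4]
grip_width: 0.343
grip_force: 49.7
```

```bash
python3 - <<'E'
from h import *;from rig import ctrl
import cv2
s=ctrl.sense();print(s["eef_pos"],s["ee_rot"],s["grip_width"],s["force"])
p=ctrl.capture("scene");cv2.imwrite("pics/s2.png",cv2.resize(p["img"][150:300,140:340,::-1],(800,600),interpolation=cv2.INTER_CUBIC))
for n in("link_die","trap_die"):print(n,[(d["score"],d["point"]) for d in ctrl.landmark_of(n,p)[:2]])
E
```

```text
[503.84158224  97.04281523  61.7056805 ] [ 9.69566299e-05 -4.46849314e-02  9.99001125e-01 -2.16435819e-05] 0.34270984196238924 [ 0.84439545  0.40017273 -1.41128752]
link_die [(0.52, [263.0, 219.6])]
trap_die [(0.61, [209.7, 213.3])]
```

View pics/s2.png

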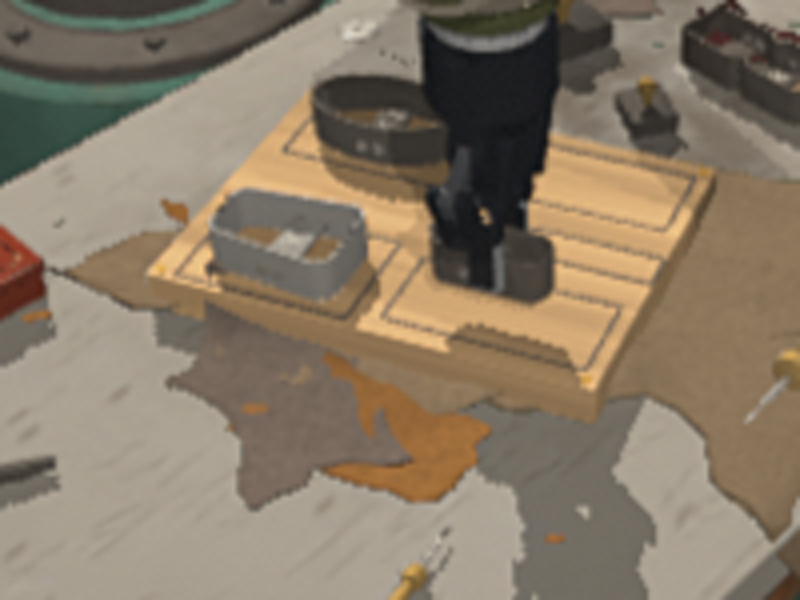

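>>> send_rows([
  [1,0,0,0.015,0,0,0],
  [1,0,0,0.013,0,0,0],
  [1,0,0,0,0,0,0],
  [1,0,0,0,0,0,0],
  [-1,0,0,0,0,0,0],
  [-1,0,0,0,0,0,0],
  [-1,0,0,0,0,0,0],
  [-1,0,0,0,0,0,0],
  [-1,0,0,-0.02,0,0,0],
  [-1,0,0,-0.06,0,0,0],
])

```text
time_s: 6.85
eef_pos: [502.2, 96.9, 112.1]
ee_rot: [-0.003, -0.044, 0.999, 0.0]
force: [0.5, 0.7, 0.9]
grip_width: 1.001
grip_force: 0.0
```

```bash
python3 - <<'E'
from h import *;from rig import ctrl
s=ctrl.sense();print(s["eef_pos"],s["grip_width"],s["force"])
psi=np.radians(1.5);c=(456,338)
plan([((*c,120),Rd(psi),-1,10),((*c,60),Rd(psi),-1,2)])
E
```

```text
[502.15455885  96.91462097 112.14370659] 1.0014937759750375 [0.50510197 0.66165778 0.94085431]
12
[[-1,0.002,0.024,-0.001,0,-0.001,0.163],[-1,0.007,0.024,-0.001,-0.001,0,0.164],[-1,0.01,0.022,0,0,-0.001,0.163],[-1,0.014,0.021,-0.001,-0.001,0,0.163],[-1,0.017,0.018,-0.001,0,-0.001,0.164],[-1,0.019,0.015,0,0,0,0.163],[-1,0.022,0.011,-0.001,-0.001,-0.001,0.163],[-1,0.023,0.008,-0.001,0,0,0.164],[-1,0.024,0.004,-0.001,-0.001,-0.001,0.163],[-1,0.025,0,-0.001,0,0,0.164]]
[[-1,0,0,0.03,0,0,0],[-1,0,0,0.03,0,0,0]]
end [455.8 338.2  60.5] [1.    0.026 0.   ] [ 0.  0. -1.]
```

>>> send_rows([
  [-1,0.002,0.024,0,0,0,0.163],
  [-1,0.007,0.024,0,0,0,0.164],
  [-1,0.01,0.022,0,0,0,0.163],
  [-1,0.014,0.021,0,0,0,0.163],
  [-1,0.017,0.018,0,0,0,0.164],
  [-1,0.019,0.015,0,0,0,0.163],
  [-1,0.022,0.011,0,0,0,0.163],
  [-1,0.023,0.008,0,0,0,0.164],
  [-1,0.024,0.004,0,0,0,0.163],
  [-1,0.025,0,0,0,0,0.164],
])

```text
time_s: 8.1
eef_pos: [456.9, 339.0, 113.2]
ee_rot: [-0.0, 0.7, 0.714, -0.0]
force: [0.2, 0.1, 0.3]
grip_width: 1.002
grip_force: 0.0
```

>>> send_rows([
  [-1,0,0,0.03,0,0,0],
  [-1,0,0,0.03,0,0,0],
  [-1,0,0,0,0,0,0],
  [-1,0,0,0,0,0,0],
  [-1,0,0,0,0,0,0],
  [-1,0,0,0,0,0,0],
  [-1,0,0,0,0,0,0],
  [-1,0,0,0,0,0,0],
  [-1,0,0,0,0,0,0],
  [-1,0,0,0,0,0,0],
])

```text
time_s: 9.35
eef_pos: [457.2, 338.2, 53.3]
ee_rot: [-0.0, 0.698, 0.716, -0.0]
force: [0.4, 0.2, -0.1]
grip_width: 0.998
grip_force: 0.0
```

```bash
python3 - <<'E'
from h import *;from rig import ctrl
import cv2
s=ctrl.sense();print(s["eef_pos"],s["ee_rot"],s["joints"])
p=ctrl.capture("scene");i=p["img"][165:345,130:370,::-1]
cv2.imwrite("pics/s3.png",cv2.resize(i,(800,600),interpolation=cv2.INTER_CUBIC))
print((proj(p,[[456,388,6],[456,338,6],[456,279,6],[456,248,6],[504.6,97.2,30]])-[130,165])*3.333)
E
```

```text
[457.15356222 338.24881963  53.2616293 ] [-3.79325343e-06  6.97861910e-01  7.16232332e-01 -3.47601756e-05] [ 4.31054943e-01  6.02522604e-01  1.56084179e+00 -2.15615401e-05
  9.78295863e-01  4.05086554e-01]
[[287.54568374 546.55729135]
 [331.98270949 486.84334524]
 [380.51720001 421.62327476]
 [404.48427262 389.41660795]
 [447.812275   205.31331144]]
```

View pics/s3.png

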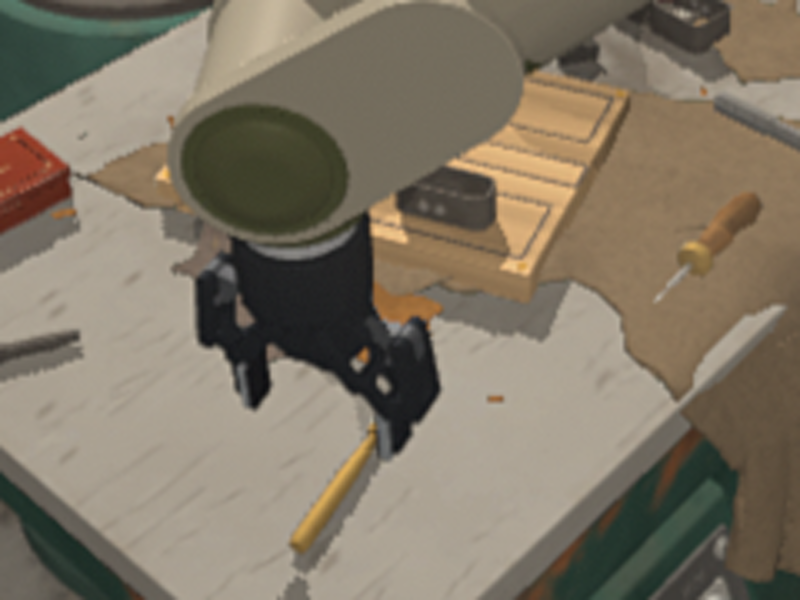

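>>> send_rows([
  [-1,0,-0.003,0.017,0,0,0],
  [-1,0,0,0.017,0,0,0],
  [-1,0,0,0.017,0,0,0],
  [-1,0,0,0,0,0,0],
  [1,0,0,0,0,0,0],
  [1,0,0,0,0,0,0],
  [1,0,0,0,0,0,0],
  [1,0,0,0,0,0,0],
  [1,0,0,0,0,0,0],
  [1,0,0,0,0,0,0],
], squeeze=40)

```text
time_s: 10.65
eef_pos: [454.4, 338.3, 2.7]
ee_rot: [0.0, 0.698, 0.716, 0.0]
force: [-0.1, -0.3, 4.6]
grip_width: 0.134
grip_force: 41.3
```

>>> send_rows([
  [1,0,0,0,0,0,0],
  [1,0,0,-0.02,0,0,0],
  [1,0,0,-0.04,0,0,0],
  [1,0,0,-0.05,0,0,0],
  [1,0,0,0,0,0,0],
  [1,0,0,0,0,0,0],
  [1,0,0,0,0,0,0],
  [1,0,0,0,0,0,0],
  [1,0,0,0,0,0,0],
  [1,0,0,0,0,0,0],
])

```text
time_s: 11.9
eef_pos: [454.1, 338.1, 112.1]
ee_rot: [-0.0, 0.698, 0.716, -0.0]
force: [-0.3, 0.1, -0.2]
grip_width: 0.139
grip_force: 40.7
```

```bash
python3 - <<'E'
from h import *;from rig import ctrl
import cv2
s=ctrl.sense();print(s["eef_pos"],s["ee_rot"],s["grip_width"],s["grip_force"])
p=ctrl.capture("scene");i=p["img"][165:345,130:370,::-1]
cv2.imwrite("pics/s4.png",cv2.resize(i,(800,600),interpolation=cv2.INTER_CUBIC))
psi=np.radians(-85.0);c=(530.5,29.3)
plan([((*c,110),Rd(psi),1,12),((*c,60),Rd(psi),1,2)])
E
```

```text
[454.12240454 338.14060304 112.11947203] [-5.15405282e-05  6.97863203e-01  7.16231059e-01 -1.34647959e-04] 0.13861080626287797 40.697320103645325
14
[[1,-0.026,0.006,0,0,0,0.126],[1,-0.025,0.009,0,0,0,0.126],[1,-0.024,0.012,0.001,0,0,0.125],[1,-0.022,0.014,0,0,0,0.126],[1,-0.02,0.018,0,0,0,0.126],[1,-0.017,0.02,0,0,0,0.126],[1,-0.015,0.021,0,0,0,0.126],[1,-0.012,0.024,0,0,0,0.125],[1,-0.009,0.025,0.001,0,0,0.126],[1,-0.006,0.026,0,0,0,0.126]]
[[1,-0.003,0.026,0,0,0,0.126],[1,0.001,0.027,0,0,0,0.126],[1,0,0,0.025,0,0,0],[1,0,0,0.025,0,0,0]]
end [530.4  29.1  60.2] [ 0.087 -0.996  0.   ] [-0. -0. -1.]
```

View pics/s4.png

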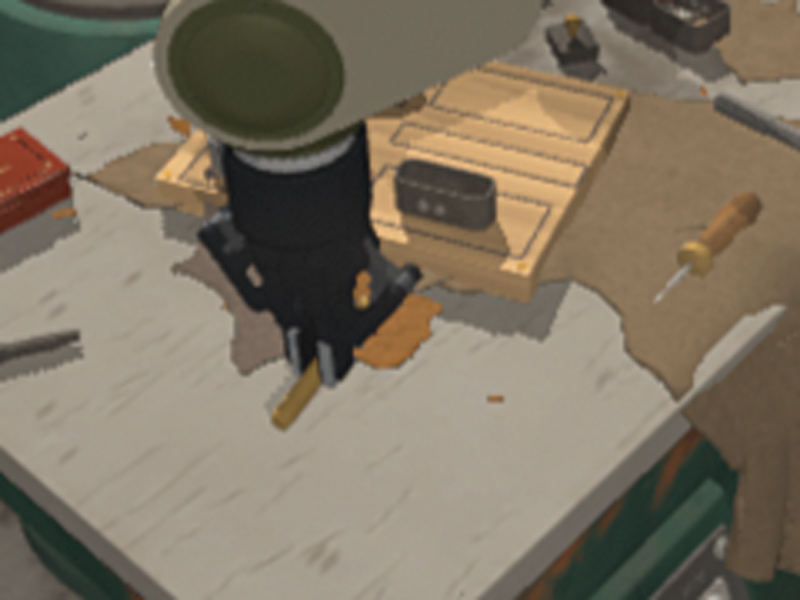

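>>> send_rows([
  [1,-0.026,0.006,0,0,0,0.126],
  [1,-0.025,0.009,0,0,0,0.126],
  [1,-0.024,0.012,0.001,0,0,0.125],
  [1,-0.022,0.014,0,0,0,0.126],
  [1,-0.02,0.018,0,0,0,0.126],
  [1,-0.017,0.02,0,0,0,0.126],
  [1,-0.015,0.021,0,0,0,0.126],
  [1,-0.012,0.024,0,0,0,0.125],
  [1,-0.009,0.025,0.001,0,0,0.126],
  [1,-0.006,0.026,0,0,0,0.126],
])

```text
time_s: 13.2
eef_pos: [518.1, 79.9, 110.3]
ee_rot: [0.0, 0.986, 0.167, 0.0]
force: [0.7, -0.8, -0.4]
grip_width: 0.132
grip_force: 40.7
```

>>> send_rows([
  [1,-0.003,0.026,0,0,0,0.126],
  [1,0.001,0.027,0,0,0,0.126],
  [1,0,0,0.025,0,0,0],
  [1,0,0,0.025,0,0,0],
  [1,0,0,0,0,0,0],
  [1,0,0,0,0,0,0],
  [1,0,0,0,0,0,0],
  [1,0,0,0,0,0,0],
  [1,0,0,0,0,0,0],
  [1,0,0,0,0,0,0],
])

```text
time_s: 14.45
eef_pos: [530.5, 29.1, 60.4]
ee_rot: [0.0, 0.999, 0.043, 0.0]
force: [-0.8, 1.0, -0.7]
grip_width: 0.14
grip_force: 40.7
```

```bash
python3 - <<'E'
from h import *;from rig import ctrl
s=ctrl.sense();print(s["eef_pos"],s["grip_width"],s["time_s"])
psi=np.radians(-85.0);c=(530.5,29.3)
plan([((*c,31.5),Rd(psi),1,3)])
E
```

```text
[530.46127361  29.07406761  60.39130964] 0.14033091031991726 14.45
3
[[1,0,0,0.01,0,0,0],[1,0,0,0.009,0,0,0],[1,0,0,0.01,0,0,0]]
end [530.5  29.1  31.4] [ 0.087 -0.996  0.   ] [ 0. -0. -1.]
```

>>> send_rows([
  [1,0,0,0.01,0,0,0],
  [1,0,0,0.009,0,0,0],
  [1,0,0,0.009,0,0,0],
  [1,0,0,0,0,0,0],
  [1,0,0,0,0,0,0],
  [0,0,0,0,0,0,0],
  [0,0,0,0,0,0,0],
  [0,0,0,0,0,0,0],
  [0,0,0,-0.03,0,0,0],
  [0,0,0,-0.05,0,0,0],
])

```text
time_s: 15.7
eef_pos: [529.6, 29.2, 112.2]
ee_rot: [-0.0, 0.999, 0.043, -0.002]
force: [1.1, -0.0, 0.7]
grip_width: 0.503
grip_force: 0.0
```

```bash
python3 - <<'E'
from h import *;from rig import ctrl
s=ctrl.sense();print(s["eef_pos"],s["grip_width"],s["time_s"],s["force"])
a=np.radians(-20.3);ax=np.array([np.cos(a),np.sin(a)]);c=np.array([477,-239.5])-33*ax;print(c)
psi=a-np.pi/2
P=s["eef_pos"]+[0,0,3]
plan([((*c,120),Rd(psi),-1,8),((*c,60),Rd(psi),-1,2)])
E
```

```text
[529.55494694  29.15715582 112.18345534] 0.5030446997423789 15.7 [ 1.06034568 -0.02996189  0.71478308]
[ 446.04966516 -228.0511235 ]
10
[[-1,-0.013,0.031,-0.001,0,0,0.055],[-1,-0.012,0.032,-0.001,0,0.001,0.055],[-1,-0.009,0.032,-0.001,0,0,0.055],[-1,-0.008,0.033,-0.001,0,0.001,0.055],[-1,-0.006,0.033,-0.001,0,0,0.056],[-1,-0.004,0.034,-0.001,0,0.001,0.055],[-1,-0.003,0.034,-0.001,0,0,0.055],[-1,0,0.034,-0.001,0,0,0.055],[-1,0,0,0.03,0,0,0],[-1,0,0,0.03,0,0,0]]
end [ 446.2 -228.6   60.2] [-0.347 -0.938 -0.   ] [-0.  0. -1.]
```

>>> send_rows([
  [-1,-0.013,0.031,-0.001,0,0,0.055],
  [-1,-0.012,0.032,-0.001,0,0,0.055],
  [-1,-0.009,0.032,-0.001,0,0,0.055],
  [-1,-0.008,0.033,-0.001,0,0,0.055],
  [-1,-0.006,0.033,-0.001,0,0,0.056],
  [-1,-0.004,0.034,-0.001,0,0,0.055],
  [-1,-0.003,0.034,-0.001,0,0,0.055],
  [-1,0,0.034,-0.001,0,0,0.055],
  [-1,0,0,0.03,0,0,0],
  [-1,0,0,0.03,0,0,0],
])

```text
time_s: 16.95
eef_pos: [447.0, -229.2, 59.8]
ee_rot: [0.0, 0.984, -0.177, 0.0]
force: [-0.3, 0.2, 0.0]
grip_width: 0.998
grip_force: 0.0
```

```bash
python3 - <<'E'
from h import *;from rig import ctrl
import cv2
s=ctrl.sense();print(s["eef_pos"],s["ee_rot"],s["joints"])
t=ctrl.capture("top");i=cv2.resize(t["img"][115:265,205:455,::-1],(750,450),interpolation=cv2.INTER_CUBIC)
cv2.imwrite("pics/t5.png",i)
for n in("link_die","notched_die","the_scriber","trap_die","oval_die","weight"):print(n,[(round(d["score"],2),d["point"]) for d in ctrl.landmark_of(n,t)[:3]])
E
```

```text
[ 447.01090078 -229.1679143    59.7612213 ] [ 2.31457487e-04  9.84277793e-01 -1.76626750e-01  4.05306249e-04] [-7.07375829e-01  4.74207963e-01  1.76414597e+00  1.30167917e-05
  9.02305295e-01  1.21852899e+00]
link_die [(0.65, [245.9, 213.0])]
notched_die [(0.64, [402.1, 231.7])]
the_scriber [(0.84, [280.0, 215.6])]
trap_die [(0.83, [240.0, 153.4])]
oval_die [(0.72, [307.3, 147.0])]
weight [(0.54, [365.1, 210.0]), (0.23, [303.6, 146.7])]
```

View pics/t5.png

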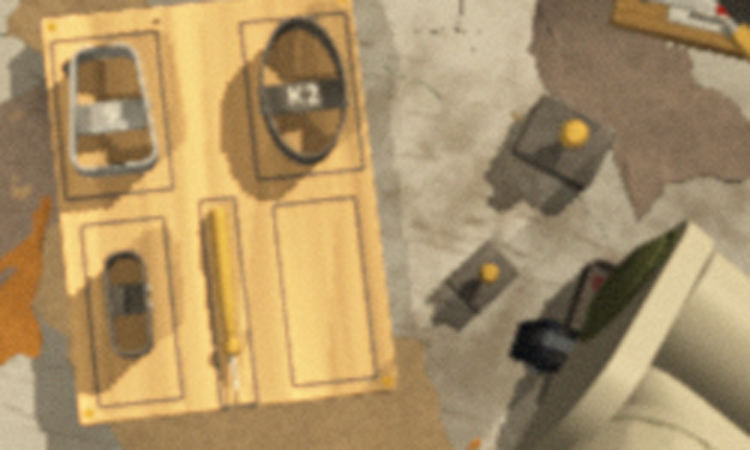

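>>> send_rows([
  [-1,0,0,0.018,0,0,0],
  [-1,0,0,0.018,0,0,0],
  [-1,0,0,0.018,0,0,0],
  [-1,0,0,0,0,0,0],
  [1,0,0,0,0,0,0],
  [1,0,0,0,0,0,0],
  [1,0,0,0,0,0,0],
  [1,0,0,0,0,0,0],
  [1,0,0,0,0,0,0],
  [1,0,0,0,0,0,0],
], squeeze=70)

```text
time_s: 18.55
eef_pos: [447.6, -229.1, 7.6]
ee_rot: [0.001, 0.984, -0.176, 0.001]
force: [-1.8, 0.5, 10.2]
grip_width: 0.552
grip_force: 72.3
```

>>> send_rows([
  [1,0,0,0,0,0,0],
  [1,0,0,-0.02,0,0,0],
  [1,0,0,-0.04,0,0,0],
  [1,0,0,-0.05,0,0,0],
  [1,0,0,0,0,0,0],
  [1,0,0,0,0,0,0],
  [1,0,0,0,0,0,0],
  [1,0,0,0,0,0,0],
  [1,0,0,0,0,0,0],
  [1,0,0,0,0,0,0],
])

```text
time_s: 19.8
eef_pos: [447.0, -228.7, 116.1]
ee_rot: [-0.0, 0.984, -0.176, -0.0]
force: [-0.7, 0.5, -1.8]
grip_width: 0.545
grip_force: 72.2
```

```bash
python3 - <<'E'
from h import *;from rig import ctrl
import cv2
s=ctrl.sense();print(s["eef_pos"],s["ee_rot"],s["grip_width"],s["time_s"])
a=pickle.load(open("top0.pkl","rb"))
print("link",w(a,[205+129/3-.33,115+302/3-.33],58),"scr",w(a,[205+226/3-.33,115+305/3-.33],34))
p=ctrl.capture("scene");i=p["img"][130:280,200:400,::-1]
cv2.imwrite("pics/s6.png",cv2.resize(i,(800,600),interpolation=cv2.INTER_CUBIC))
b=np.radians(5.1);ax=np.array([np.cos(b),np.sin(b)]);c=np.array([516.8,-42.])-33*ax;print(c)
psi=b-np.pi/2
plan([((*c,115),Rd(psi),1,9),((*c,55),Rd(psi),1,3)])
E
```

```text
[ 447.03195015 -228.65557778  116.11105961] [-7.79351719e-05  9.84357838e-01 -1.76180643e-01 -1.48152685e-04] 0.5453598269852861 19.8
link [[508.28063326  96.80004971  58.        ]] scr [[507.58014987  28.65970502  34.        ]]
[483.93064484 -44.9335118 ]
12
[[1,-0.003,-0.021,0,0,0,-0.049],[1,-0.002,-0.02,0,0,0,-0.049],[1,-0.002,-0.021,0,0,0,-0.05],[1,0,-0.021,0.001,0,0,-0.049],[1,0.001,-0.021,0,0,0,-0.049],[1,0.002,-0.02,0,0,0,-0.049],[1,0.003,-0.021,0,0,0,-0.05],[1,0.004,-0.021,0,0,0,-0.049],[1,0.005,-0.02,0,0,0,-0.049],[1,0,0,0.02,0,0,0]]
[[1,0,0,0.02,0,0,0],[1,0,0,0.02,0,0,0]]
end [484.4 -44.7  55.2] [ 0.089 -0.996 -0.   ] [-0.  0. -1.]
```

View pics/s6.png

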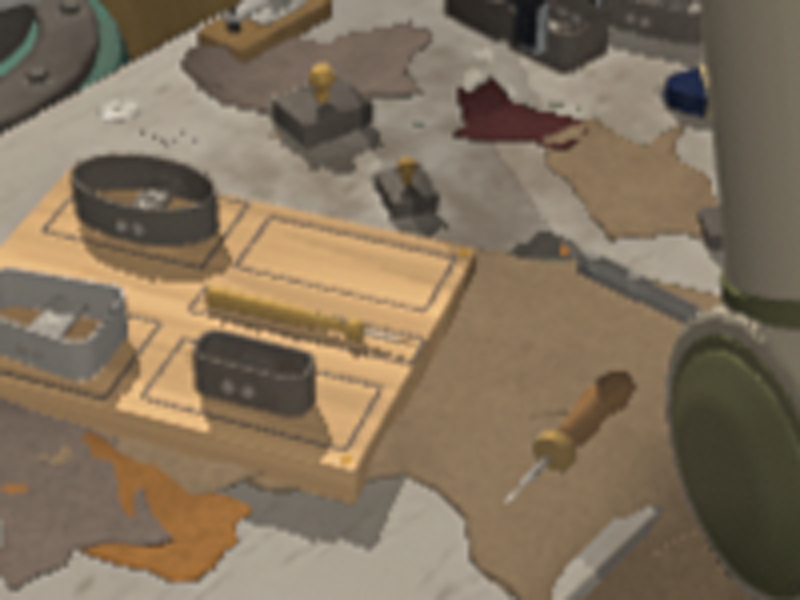

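>>> send_rows([
  [1,-0.003,-0.021,0,0,0,-0.049],
  [1,-0.002,-0.02,0,0,0,-0.049],
  [1,-0.002,-0.021,0,0,0,-0.05],
  [1,0,-0.021,0,0,0,-0.049],
  [1,0.001,-0.021,0,0,0,-0.049],
  [1,0.002,-0.02,0,0,0,-0.049],
  [1,0.003,-0.021,0,0,0,-0.05],
  [1,0.004,-0.021,0,0,0,-0.049],
  [1,0.005,-0.02,0,0,0,-0.049],
  [1,0,0,0.02,0,0,0],
])

```text
time_s: 21.1
eef_pos: [485.3, -43.8, 97.1]
ee_rot: [0.0, 0.999, 0.046, 0.001]
force: [-0.1, -0.2, -2.3]
grip_width: 0.545
grip_force: 72.2
```

>>> send_rows([
  [1,0,0,0.02,0,0,0],
  [1,0,0,0.014,0,0,0],
  [1,0,0,0,0,0,0],
  [1,0,0,0,0,0,0],
  [1,0,0,0,0,0,0],
  [1,0,0,0,0,0,0],
  [1,0,0,0,0,0,0],
  [1,0,0,0,0,0,0],
  [1,0,0,0,0,0,0],
  [1,0,0,0,0,0,0],
])

```text
time_s: 22.35
eef_pos: [484.4, -44.7, 62.3]
ee_rot: [-0.0, 0.999, 0.044, -0.0]
force: [-0.0, -0.7, -2.1]
grip_width: 0.545
grip_force: 72.1
```

```bash
python3 - <<'E'
from h import *;from rig import ctrl
import cv2
s=ctrl.sense();print(s["eef_pos"],s["ee_rot"],s["grip_width"],s["time_s"],s["force"])
p=ctrl.capture("scene");t=ctrl.capture("top")
i=cv2.resize(p["img"][140:260,180:330,::-1],(450,360),interpolation=cv2.INTER_CUBIC);j=cv2.resize(t["img"][135:255,230:340,::-1],(330,360),interpolation=cv2.INTER_CUBIC)
cv2.imwrite("pics/s7.png",np.hstack([i,j]))
E
```

```text
[484.39486431 -44.68621554  62.27630255] [-4.70517646e-06  9.99014484e-01  4.43853628e-02 -3.04346319e-05] 0.5446250649419269 22.35 [-0.04928211 -0.74878155 -2.12651998]
```

View pics/s7.png

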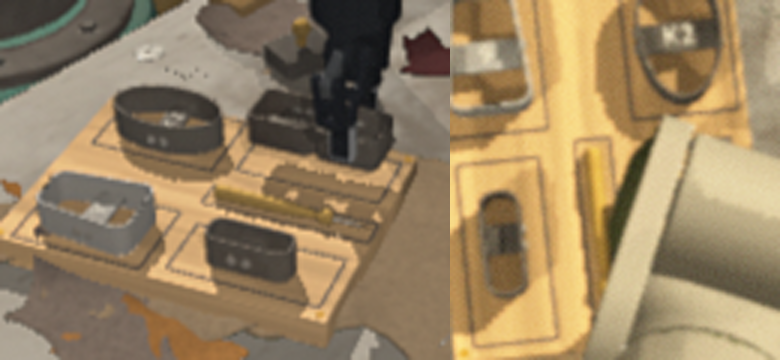

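```bash
python3 - <<'E'
from h import *
b=pickle.load(open("scene0.pkl","rb"));e=np.array([.996,.089,0]);f=np.array([-.089,.996,0])
c=np.array([516.8,-42,86])
P=[c+60*sx*e+24*sy*f+[0,0,dz] for sx in(-1,1) for sy in(-1,1) for dz in(0,-30)]
print((proj(b,P)-[180,140])*3)
E
```

```text
[[392.71179536 108.81947231]
 [391.6972687  137.58444148]
 [373.73394255 139.83319526]
 [372.99019919 168.94447752]
 [262.47971451  81.0235802 ]
 [263.4388281  109.36250016]
 [240.34804624 110.29368595]
 [241.67391659 138.98324469]]
```

>>> send_rows([
  [1,0,0,0.014,0,0,0],
  [1,0,0,0.013,0,0,0],
  [1,0,0,0,0,0,0],
  [1,0,0,0,0,0,0],
  [1,0,0,0,0,0,0],
  [-0.6,0,0,0,0,0,0],
  [-0.6,0,0,0,0,0,0],
  [-0.6,0,0,0,0,0,0],
  [-0.6,0,0,0,0,0,0],
  [-0.6,0,0,-0.03,0,0,0],
])

```text
time_s: 23.7
eef_pos: [483.3, -44.4, 64.3]
ee_rot: [-0.001, 0.999, 0.044, -0.002]
force: [-0.3, -0.2, 1.3]
grip_width: 0.802
grip_force: 0.0
```

```bash
python3 - <<'E'
from h import *;from rig import ctrl
s=ctrl.sense();print(s["eef_pos"],s["ee_rot"],s["grip_width"],s["time_s"],s["force"])
psi=np.radians(-135);T=Rd(psi,.2,np.radians(135))
P=[500,-80,130]
# tilted: keep point 19 mm behind tip over the knob
k=np.array([628.5,-223.,43.]);zt=T.as_matrix()[:,2];tcp=k+19*zt;print("tcp",tcp,zt)
plan([((485,-45,130),None,-.6,2),((485,-120,130),None,-.6,2),(tcp+[0,0,80],T,-.3,7)])
E
```

```text
[483.28481314 -44.39606904  64.28615492] [-7.37627196e-04  9.99014770e-01  4.43319705e-02 -1.90328854e-03] 0.8017644666862044 23.7 [-0.2849815  -0.19730111  1.31635202]
tcp [ 631.16912819 -225.66912819   24.37873502] [ 0.14048043 -0.14048043 -0.98006658]
11
[[-0.6,0.001,0,-0.033,0,0,0],[-0.6,0,0.001,-0.033,0,0,0],[-0.6,-0.003,0.037,0,0,0,0],[-0.6,-0.003,0.037,0,0,0,0],[-0.3,0.019,0.017,0.004,-0.012,0.027,0.124],[-0.3,0.022,0.014,0.004,-0.013,0.028,0.125],[-0.3,0.023,0.012,0.005,-0.012,0.027,0.124],[-0.3,0.023,0.008,0.006,-0.013,0.027,0.125],[-0.3,0.025,0.006,0.007,-0.012,0.028,0.124],[-0.3,0.025,0.002,0.007,-0.013,0.027,0.125]]
[[-0.3,0.025,-0.001,0.008,-0.012,0.027,0.124]]
end [ 631.7 -225.6  104.3] [-0.707 -0.707 -0.   ] [ 0.14 -0.14 -0.98]
```

>>> send_rows([
  [-0.6,0,0,-0.033,0,0,0],
  [-0.6,0,0,-0.033,0,0,0],
  [-0.6,-0.003,0.037,0,0,0,0],
  [-0.6,-0.003,0.037,0,0,0,0],
  [-0.3,0.019,0.017,0.004,-0.012,0.027,0.124],
  [-0.3,0.022,0.014,0.004,-0.013,0.028,0.125],
  [-0.3,0.023,0.012,0.005,-0.012,0.027,0.124],
  [-0.3,0.023,0.008,0.006,-0.013,0.027,0.125],
  [-0.3,0.025,0.006,0.007,-0.012,0.028,0.124],
  [-0.3,0.025,0.002,0.007,-0.013,0.027,0.125],
])

```text
time_s: 24.95
eef_pos: [610.9, -210.2, 109.3]
ee_rot: [0.033, 0.942, -0.325, 0.082]
force: [-0.7, -0.4, 0.1]
grip_width: 0.649
grip_force: 0.0
```

```bash
python3 - <<'E'
from h import *;from rig import ctrl
s=ctrl.sense();print(s["eef_pos"],s["ee_rot"],s["grip_width"],s["time_s"],s["force"])
t=ctrl.capture("top");pickle.dump(t,open("t8.pkl","wb"))
T=Rd(np.radians(-135),.2,np.radians(135))
plan([((631.5,-225.5,80),T,-.3,4)])
E
```

```text
[ 610.94220485 -210.22363641  109.34977773] [ 0.03309127  0.94163195 -0.32489252  0.08172565] 0.6493232821887265 24.95 [-0.74313458 -0.4282095   0.11300311]
4
[[-0.3,0.005,0,0.008,-0.003,0.005,0.029],[-0.3,0.004,-0.001,0.008,-0.004,0.006,0.028],[-0.3,0.005,0,0.009,-0.003,0.005,0.029],[-0.3,0.004,-0.001,0.008,-0.003,0.005,0.028]]
end [ 631.6 -225.6   79.8] [-0.707 -0.707 -0.   ] [ 0.14 -0.14 -0.98]
```

>>> send_rows([
  [-0.3,0.013,0,0.004,-0.006,0.014,0.062],
  [-0.3,0.012,-0.001,0.004,-0.006,0.013,0.062],
  [-0.3,0.002,0,0.01,0,0,0],
  [-0.3,0.002,0,0.01,0,0,0],
  [-0.3,0,0,0,0,0,0],
  [-0.3,0,0,0,0,0,0],
  [-0.3,0,0,0,0,0,0],
  [-0.3,0,0,0,0,0,0],
  [-0.3,0,0,0,0,0,0],
  [-0.3,0,0,0,0,0,0],
])

```text
time_s: 26.25
eef_pos: [636.8, -231.1, 87.6]
ee_rot: [0.038, 0.919, -0.381, 0.094]
force: [-0.6, -0.7, -0.1]
grip_width: 0.652
grip_force: 0.0
```

```bash
python3 - <<'E'
from h import *;from rig import ctrl
import cv2
s=ctrl.sense();print(s["eef_pos"],s["ee_rot"],s["grip_width"],s["time_s"],s["force"])
p=ctrl.capture("scene");t=ctrl.capture("top")
i=cv2.resize(p["img"][100:220,220:340,::-1],(480,480),interpolation=cv2.INTER_CUBIC);j=cv2.resize(t["img"][135:255,340:415,::-1],(300,480),interpolation=cv2.INTER_CUBIC)
cv2.imwrite("pics/s9.png",np.hstack([i,j]))
T=Rd(np.radians(-135),.2,np.radians(135))
print((proj(p,[628,-223,46])-[220,100])*4,(proj(p,s["eef_pos"])-[220,100])*4)
plan([((631,-225.5,25),T,-.3,4)])
E
```

```text
[ 636.79018572 -231.14912409   87.59836655] [ 0.03787327  0.91914239 -0.38062601  0.09416325] 0.6515978611726028 26.25 [-0.61502554 -0.7113914  -0.08091472]
[[236.53552307 187.52223899]] [[230.13701645 130.16755927]]
4
[[-0.3,-0.005,0,0.015,-0.001,-0.001,0],[-0.3,-0.005,0,0.015,0,-0.001,0],[-0.3,-0.005,0,0.015,-0.001,0,0],[-0.3,-0.005,0,0.015,0,-0.001,0]]
end [ 631.5 -225.8   24.7] [-0.707 -0.707 -0.   ] [ 0.141 -0.141 -0.98 ]
```

View pics/s9.png

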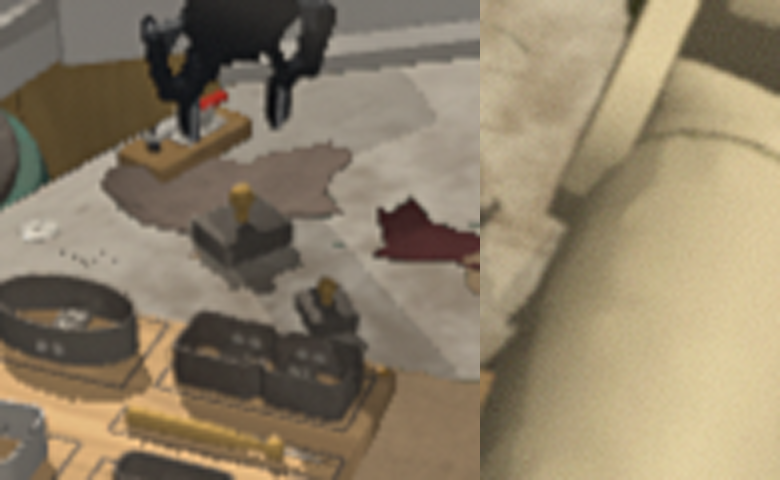

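>>> send_rows([
  [-0.3,-0.005,0.001,0.015,0,0,0],
  [-0.3,-0.005,0,0.015,0,0,0],
  [-0.3,-0.005,0,0.015,0,0,0],
  [-0.3,-0.005,0,0.014,0,0,0],
  [-0.3,0,0,0,0,0,0],
  [1,0,0,0,0,0,0],
  [1,0,0,0,0,0,0],
  [1,0,0,0,0,0,0],
  [1,0,0,0,0,0,0],
  [1,0,0,0,0,0,0],
], squeeze=90)

```text
time_s: 27.6
eef_pos: [630.9, -226.9, 26.9]
ee_rot: [0.038, 0.919, -0.381, 0.095]
force: [-3.6, -1.4, 5.5]
grip_width: 0.188
grip_force: 87.7
```

```bash
python3 - <<'E'
from h import *;from rig import ctrl
s=ctrl.sense();print(s["eef_pos"],s["ee_rot"],s["grip_width"],s["grip_force"],s["time_s"],s["force"])
T=Rd(np.radians(-135),.2,np.radians(135));D=Rd(np.radians(-135))
P=s["eef_pos"]
plan([(P+[0,0,50],None,1,4),((600,-200,100),None,1,2),((560,-150,120),D,1,4)])
E
```

```text
[ 630.94684013 -226.91369699   26.90690952] [ 0.03824602  0.91906068 -0.38062799  0.0948    ] 0.1881843285833259 87.7198398305336 27.6 [-3.63556773 -1.44218761  5.45267909]
10
[[1,0.003,0,-0.012,0,0,0],[1,0.002,0,-0.012,0,0,0],[1,0.003,0,-0.013,0,0,0],[1,0.002,0,-0.012,0,0,0],[1,-0.018,0.001,-0.015,0,0,0],[1,-0.017,0.002,-0.016,0,0,0],[1,-0.015,-0.002,-0.008,0,-0.051,0],[1,-0.015,-0.002,-0.007,-0.001,-0.051,0],[1,-0.015,-0.002,-0.007,0,-0.052,0],[1,-0.016,-0.001,-0.006,-0.001,-0.051,0]]
end [ 559.5 -150.1  120.2] [-0.707 -0.707  0.   ] [-0.  0. -1.]
```

>>> send_rows([
  [1,0.003,0,-0.012,0,0,0],
  [1,0.002,0,-0.012,0,0,0],
  [1,0.003,0,-0.013,0,0,0],
  [1,0.002,0,-0.012,0,0,0],
  [1,-0.018,0.001,-0.015,0,0,0],
  [1,-0.017,0.002,-0.016,0,0,0],
  [1,-0.015,-0.002,-0.008,0,-0.051,0],
  [1,-0.015,-0.002,-0.007,0,-0.051,0],
  [1,-0.015,-0.002,-0.007,0,-0.052,0],
  [1,-0.016,-0.001,-0.006,0,-0.051,0],
])

```text
time_s: 28.85
eef_pos: [559.2, -149.3, 120.0]
ee_rot: [-0.002, 0.924, -0.382, -0.001]
force: [0.3, 0.1, -6.5]
grip_width: 0.187
grip_force: 88.2
```

```bash
python3 - <<'E'
from h import *;from rig import ctrl
import cv2
s=ctrl.sense();print(s["eef_pos"],s["ee_rot"],s["grip_width"],s["grip_force"],s["time_s"],s["force"])
p=ctrl.capture("scene");t=ctrl.capture("top");pickle.dump(t,open("t10.pkl","wb"))
i=cv2.resize(p["img"][80:220,200:340,::-1],(560,560),interpolation=cv2.INTER_CUBIC)
j=cv2.resize(t["img"][125:265,225:285,::-1],(240,560),interpolation=cv2.INTER_CUBIC)
cv2.imwrite("pics/s10.png",np.hstack([i,j]))
e=np.array([.996,.089,0]);f=np.array([-.089,.996,0]);c=np.array([516.8,-42,58])
P=[c+60*sx*e+24*sy*f+[0,0,dz] for sx in(-1,1) for sy in(-1,1) for dz in(0,-30)]
print((proj(p,P)-[200,80])*4)
for n in("notched_die","weight"):print(n,[(round(d["score"],2),d["point"]) for d in ctrl.landmark_of(n,p)[:3]],[(round(d["score"],2),d["extent"]) for d in ctrl.boxes_of(n,p)[:3]])
E
```

```text
[ 559.21420729 -149.27660246  120.02570675] [-1.54388177e-03  9.23983422e-01 -3.82428931e-01 -6.03437311e-04] 0.18658736699108663 88.2414058962604 28.85 [ 0.32831769  0.07388219 -6.51408287]
[[442.35190953 420.92576858]
 [441.03750419 458.19322622]
 [417.38539869 462.70989178]
 [416.42262162 500.39449715]
 [271.1677052  383.33278141]
 [272.41136268 420.07911679]
 [242.11572366 422.79737908]
 [243.83359176 459.96909633]]
notched_die [(0.73, [250.9, 216.3]), (0.65, [287.7, 199.9])] [(0.75, [265.0, 178.9, 43.3, 26.4])]
weight [(0.71, [289.9, 154.6]), (0.7, [305.3, 183.2]), (0.46, [378.9, 188.3])] [(0.7, [295.4, 173.0, 15.1, 10.5]), (0.69, [374.7, 178.4, 14.3, 13.2]), (0.66, [277.5, 136.3, 27.6, 21.0])]
```

View pics/s10.png

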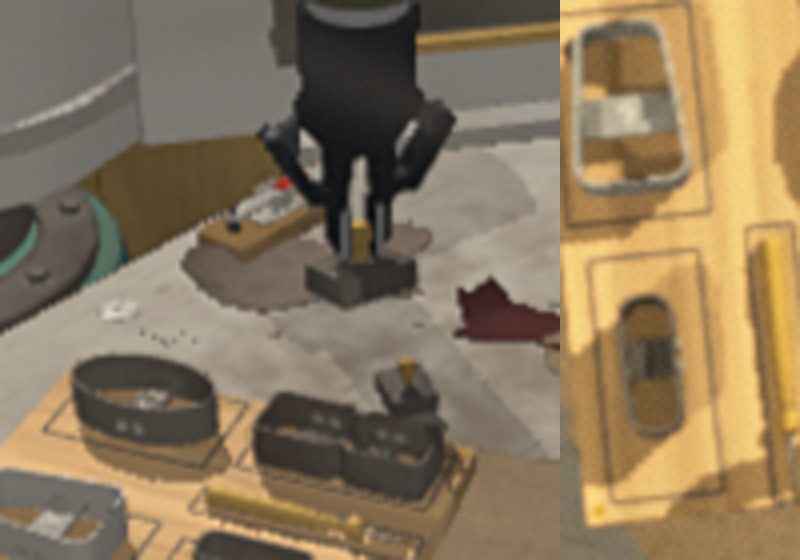

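```bash
python3 - <<'E'
from h import *;from rig import ctrl
p=pickle.load(open("top0.pkl","rb"))
b=pickle.load(open("scene0.pkl","rb"))
print("notch lm",w(b,[287.7,199.9],28))
s=ctrl.sense();T=Rd(np.radians(-100),.2,np.radians(170))
plan([((521,-43,125),T,1,7),((521,-43,92),T,1,3)])
E
```

```text
notch lm [[502.04389528 -24.60087575  28.        ]]
10
[[1,-0.015,-0.007,-0.001,0.008,0.028,-0.087],[1,-0.014,-0.008,-0.001,0.009,0.027,-0.087],[1,-0.013,-0.009,-0.001,0.008,0.028,-0.087],[1,-0.012,-0.011,-0.002,0.009,0.028,-0.087],[1,-0.011,-0.011,-0.002,0.008,0.027,-0.087],[1,-0.011,-0.013,-0.002,0.008,0.028,-0.087],[1,-0.009,-0.013,-0.003,0.009,0.028,-0.087],[1,-0.002,0,0.011,0,0,0],[1,-0.002,0,0.011,0,0,0],[1,-0.002,0,0.011,0,0,0]]
end [521.2 -43.3  91.8] [-0.173 -0.985 -0.   ] [ 0.196 -0.034 -0.98 ]
```

>>> send_rows([
  [1,-0.015,-0.007,-0.001,0.008,0.028,-0.087],
  [1,-0.014,-0.008,-0.001,0.009,0.027,-0.087],
  [1,-0.013,-0.009,-0.001,0.008,0.028,-0.087],
  [1,-0.012,-0.011,-0.002,0.009,0.028,-0.087],
  [1,-0.011,-0.011,-0.002,0.008,0.027,-0.087],
  [1,-0.011,-0.013,-0.002,0.008,0.028,-0.087],
  [1,-0.009,-0.013,-0.003,0.009,0.028,-0.087],
  [1,-0.002,0,0.011,0,0,0],
  [1,-0.002,0,0.011,0,0,0],
  [1,0,0,0,0,0,0],
])

```text
time_s: 30.4
eef_pos: [520.3, -43.3, 101.7]
ee_rot: [0.008, 0.991, -0.087, 0.098]
force: [0.6, -0.5, -5.3]
grip_width: 0.188
grip_force: 88.4
```

```bash
python3 - <<'E'
from h import *;from rig import ctrl
s=ctrl.sense();print(s["eef_pos"],s["ee_rot"],s["time_s"],s["force"])
T=Rd(np.radians(-100),.2,np.radians(170))
plan([((520.5,-42.5,86.5),T,1,3)])
E
```

```text
[520.34707702 -43.26135321 101.73386367] [ 0.00805565  0.99133844 -0.08728662  0.09779698] 30.4 [ 0.55312594 -0.52841458 -5.30355452]
3
[[1,-0.001,0,0.005,0,0.001,0],[1,-0.001,-0.001,0.005,-0.001,0.001,-0.001],[1,-0.001,0,0.005,0,0.001,0]]
end [520.5 -42.3  86.4] [-0.174 -0.985  0.   ] [ 0.195 -0.035 -0.98 ]
```

>>> send_rows([
  [1,-0.001,0,0.005,0,0,0],
  [1,-0.001,0,0.005,0,0,0],
  [1,-0.001,0,0.005,0,0,0],
  [1,0,0,0,0,0,0],
  [1,0,0,0.001,0,0,0],
  [1,0,0,0,0,0,0],
  [1,0,0,0,0,0,0],
  [1,0,0,0,0,0,0],
  [1,0,0,0,0,0,0],
  [1,0,0,0,0,0,0],
])

```text
time_s: 31.65
eef_pos: [521.0, -42.9, 86.9]
ee_rot: [0.008, 0.991, -0.087, 0.099]
force: [-0.1, 0.1, -6.9]
grip_width: 0.183
grip_force: 88.4
```

```bash
python3 - <<'E'
from h import *;from rig import ctrl
import cv2
s=ctrl.sense();print(s["eef_pos"],s["ee_rot"],s["time_s"],s["force"])
p=ctrl.capture("scene")
for n in("notched_die","weight"):print(n,[(round(d["score"],2),d["point"]) for d in ctrl.landmark_of(n,p)[:3]],[(round(d["score"],2),d["extent"]) for d in ctrl.boxes_of(n,p)[:3]])
e=np.array([.996,.089,0]);f=np.array([-.089,.996,0]);c=np.array([515,-41,58])
print(proj(p,[c+25*a*e+31*b*f+[0,0,z] for a in(-1,1) for b in(-1,1) for z in(0,22)]))
E
```

```text
[520.95231657 -42.93921408  86.87798545] [ 0.0082893   0.99126462 -0.08658812  0.09913747] 31.65 [-0.14044101  0.12503818 -6.90435827]
notched_die [(0.87, [288.1, 195.5])] [(0.94, [263.8, 181.1, 44.8, 24.0])]
weight [(0.71, [286.2, 186.5]), (0.52, [381.3, 187.8]), (0.51, [300.2, 180.3])] [(0.85, [272.4, 172.1, 27.4, 22.2]), (0.67, [373.7, 178.1, 18.0, 13.1]), (0.64, [297.5, 171.7, 13.4, 13.1])]
[[299.22803169 181.35515697]
 [299.34442621 174.37751985]
 [290.76942359 194.65343977]
 [290.79118475 187.56686229]
 [281.43512006 177.46467771]
 [281.35182369 170.53020865]
 [272.42548701 190.44985432]
 [272.23492842 183.40584327]]
```

>>> send_rows([
  [1,0,0,0.001,0,0,0],
  [1,0,0,0,0,0,0],
  [1,0,0,0.001,0,0,0],
  [1,0,0,0,0,0,0],
  [1,0,0,0,0,0,0],
  [1,0,0,0,0,0,0],
  [1,0,0,0,0,0,0],
  [1,0,0,0,0,0,0],
  [1,0,0,0,0,0,0],
  [1,0,0,0,0,0,0],
])

```text
time_s: 33.15
eef_pos: [521.4, -43.0, 85.0]
ee_rot: [0.008, 0.991, -0.087, 0.099]
force: [-0.9, 1.0, -2.8]
grip_width: 0.189
grip_force: 88.8
```

>>> send_rows([
  [1,0,0,0.001,0,0,0],
  [1,0,0,0,0,0,0],
  [0.3,0,0,0,0,0,0],
  [0,0,0,0,0,0,0],
  [0,0,0,0,0,0,0],
  [0,0,0,0,0,0,0],
  [0,0,0,-0.01,0,0,0],
  [0,0,0,-0.03,0,0,0],
  [0,0,0,-0.05,0,0,0],
  [0,0,0,-0.05,0,0,0],
])

```text
time_s: 34.4
eef_pos: [493.6, -38.2, 223.3]
ee_rot: [0.008, 0.991, -0.087, 0.099]
force: [0.3, -0.4, 0.4]
grip_width: 0.502
grip_force: 0.0
```

>>> send_rows([
  [0,0,-0.03,-0.03,0,0,0],
  [0,0,-0.05,0,0,0,0],
  [0,0,-0.06,0,0,0,0],
  [0,0,-0.06,0,0,0,0],
  [0,0,-0.06,0,0,0,0],
  [0,0,-0.06,0,0,0,0],
  [0,0,0,0,0,0,0],
  [0,0,0,0,0,0,0],
  [0,0,0,0,0,0,0],
  [0,0,0,0,0,0,0],
])

```text
time_s: 35.65
eef_pos: [544.0, 276.8, 251.2]
ee_rot: [0.008, 0.991, -0.087, 0.099]
force: [0.5, 0.3, -0.8]
grip_width: 0.499
grip_force: 0.0
```

```bash
python3 - <<'E'
from h import *;from rig import ctrl
import cv2
s=ctrl.sense();print(s["eef_pos"],s["time_s"],s["force"])
p=ctrl.capture("scene");t=ctrl.capture("top")
for n in("notched_die","weight"):print(n,[(round(d["score"],2),d["point"]) for d in ctrl.landmark_of(n,p)[:3]],[(round(d["score"],2),d["extent"]) for d in ctrl.boxes_of(n,p)[:3]])
for n in("notched_die","weight","oval_die","trap_die","link_die"):print(n,[(round(d["score"],2),d["point"]) for d in ctrl.landmark_of(n,t)[:2]])
j=cv2.resize(t["img"][115:265,205:355,::-1],(600,600),interpolation=cv2.INTER_CUBIC)
cv2.imwrite("pics/f.png",j)
e=np.array([.996,.089,0]);f=np.array([-.089,.996,0]);c=np.array([515,-41,58])
print("knob pred",(proj(t,c+[0,0,46])-[205,115])*4,"rim",(proj(t,[c+60*a*e+24*b*f for a,b in((-1,-1),(-1,1),(1,1),(1,-1))])-[205,115])*4)
E
```

```text
[543.98804916 276.80842681 251.21703467] 35.65 [ 0.53115267  0.25177277 -0.82407563]
notched_die [(0.62, [287.6, 197.7])] [(0.8, [263.7, 178.0, 48.6, 27.1]), (0.37, [177.7, 175.3, 140.9, 81.2])]
weight [(0.76, [285.4, 186.3]), (0.72, [302.1, 181.0]), (0.7, [381.2, 189.8])] [(0.71, [372.2, 178.4, 22.1, 14.2]), (0.6, [295.0, 169.8, 17.0, 15.4]), (0.55, [273.7, 171.1, 22.9, 21.4])]
notched_die [(0.68, [239.8, 152.2]), (0.57, [312.6, 212.2])]
weight [(0.67, [367.0, 210.5]), (0.6, [396.5, 304.9])]
oval_die [(0.66, [303.5, 145.8])]
trap_die [(0.8, [241.0, 152.5])]
link_die [(0.8, [245.6, 213.0])]
knob pred [[439.22546651 374.66161205]] rim [[490.77802387 493.31600193]
 [399.74175603 502.90706625]
 [374.75621999 277.50747635]
 [464.6555571  268.30898772]]
```

View pics/f.png

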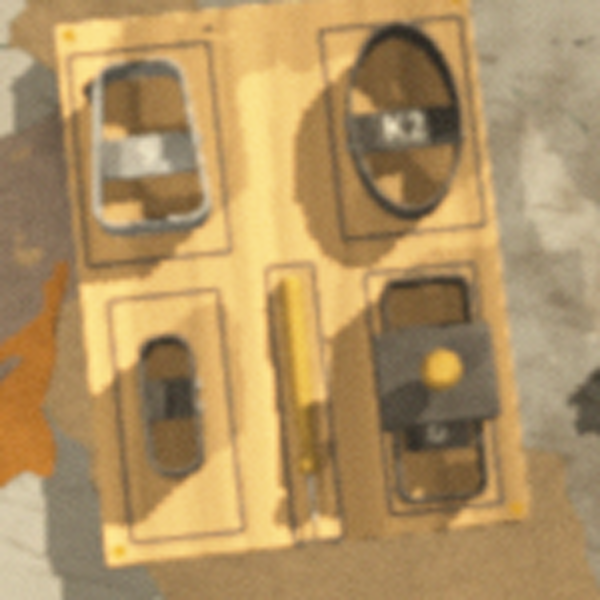

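```bash
python3 -c "
from rig import ctrl
print(ctrl.finish_job())"
```

```text
the job is handed in; nothing more can be done
None
```

The job is handed in at about 36 s of robot time. The last top picture shows both dies and the scriber lying in their outlines, the weight upright within about 5 mm of the notched die's middle, and the oval and trapezoid dies still in their places; no verdict came back.

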